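# Nudge the earbud case through the spring flap

## Task

Put the copper-toned earbud case away in the wooden bay without picking it up: push the self-closing frosted-glass flap open with one fingertip and, while that finger is keeping the flap open, push the case along the stone and through the doorway with the other fingertip. Push it in far enough that the flap swings fully shut behind it, then come away. Never pinch, lift or tip the case, and leave the other things on the shelf where they stand.

Things in the scene. Friction and masses are not known exactly. Their poses are not given: they have to be found in the camera images.
- bay: fixed open-topped wooden bay on the shelf. Origin: shelf level, midway across its doorway; x points inwards through the doorway, y left as one looks in, z up. Inside 100 mm wide (y -50 to 50), 215 mm long (x 0 to 215), no sill: the shelf is its floor. Walls 10 mm thick, 40 mm high; doorway posts (x -9 to 5, y 50 to 64 either side) 52 mm high. Open above: fingers pointing down can pass through
- flap (a joint): angle (rad) of the frosted-glass flap across the doorway: 0 shut, grows as it swings into the bay, stop at 1.75. It opens only inwards and never stays open: a weak spring shuts it (0.006 N m when shut, 0.018 N m at 1 rad). Panel 96 mm wide, 4 mm thick, from 5 to 47 mm above the shelf. To shut, it needs the floor within 96 mm of its hinge free
- flap_edge (a point): middle of the flap's free upright edge, 26 mm above the shelf, 96 mm from the hinge; moves with the flap (shut: bay y = -46 mm)
- flap_hinge (a point): foot of the flap's upright hinge axis, at shelf level, on the left side of the doorway seen looking in (bay x = 0, y = 50 mm)
- case: copper-toned aluminium earbud case, loose rounded block lying flat: 44 mm along its x, 50 mm along its y, 24 mm high, about 70 g. Origin under its centre. It starts 100 to 140 mm outside the doorway (bay x -100 to -140), bay y -4 to -24 mm, its x within 0.15 rad of the bay's x. There is room for a finger between it and the flap and behind it
- powerbank: white power bank lying flat, 105 x 66 x 20 mm, origin under its centre; loose bystander
- dish: blue ceramic key dish, 104 mm across, 32 mm high, origin under its centre; loose bystander
- flashlight: black plastic flashlight standing on its head, 40 mm across at the foot, 100 mm high, origin under its centre; loose bystander
- charger: white plug charger, a 34 x 34 mm block 36 mm high with two brass pins upward (50 mm in all), origin under its centre; loose bystander
- padlock: small brass padlock lying flat, body 40 x 34 x 18 mm, steel shackle 25 mm farther along its x axis, origin under the body's centre; loose bystander
- glasses_case: grey glasses case lying flat, 155 x 58 x 42 mm, origin under its centre; loose bystander
Not all that is in view belongs to the job. What is shaped like the case but blue is not meant.

How it is judged:
By the outcome, as a careful person would: the job done as asked, in the order asked, and still so for the second after the job is handed in, with the robot touching nothing.
It also fails if it takes over 40 s, if anything falls off the work surface, if the arm or the gripper's body presses on something with over 40 N, if the wrist force passes 120 N, or if a joint passes its speed limit or range.

## Robot

A 7-joint arm with a two-finger parallel gripper is mounted at the origin on the work surface. World frame = base frame: x ahead of the robot, y to its left, z up, the work surface at z = 0. Lengths are in m, angles in rad, forces in N, time in s.
With the tool pointing down it reaches from about 0.425 to 0.925 m from the base axis. Payload 6.8 kg.
Tool frame: the origin (TCP) lies on the front face of the gripper's body, between the roots of the fingers; the fingertips stand 73 mm ahead of it and the grasp point (between the pads) lies 54 mm ahead of it; z points along the fingers, y is the line along which they close (so a half turn about z gives the same grasp; the last joint's range is limited). The gripper opens to 85 mm and grips with 20 to 120 N. Pads are 22 mm wide; open, the fingers measure 114 mm over their backs; the gripper's body (76 mm by 85 mm) begins 54 mm behind the grasp point. The pads swing forward as they close: fully open they stand 13 mm farther back than shut.
Start: joints at [-0.108, 0.477, 0.022, 1.555, -0.011, 1.109, -0.083], TCP at [0.675, 0, 0.304] pointing down, gripper open.
Joint ranges: [-2.96, 2.96], [-0.34, 2.1], [-1.41, 1.46], [0.24, 2.44], [-1.37, 4.51], [0.17, 1.92], [-2.96, 2.96]. Speed limits (rad/s): [2.39, 2.39, 3.14, 3.14, 3.14, 3.14, 3.14].

## Interface

Orientations are given as a unit quaternion [w, x, y, z].
In Python, from station import bot, optics gives the robot as it stands.
- The arm moves only by the tool drive_tool, never from a script. Its argument "deltas" is a list of rows, each an object with "gripper": the closure in counts, from 0 (fully open) to 255 (shut); "offset": the shift along the tool's x, y, z in units of 1000 mm (1.0 is 1000 mm), a list of three; "angular": the turn, a rotation vector about the tool's x, y, z in units of 45 degrees (1.0 is 45 degrees), a list of three. In form: [{"gripper": gripper, "offset": [dx, dy, dz], "angular": [rx, ry, rz]}, ...]. A call has 1 to 5 rows; each row is the pose to reach, as a shift and turn from the pose commanded when the call began, along the tool's axes at that moment; what a row does not reach only later rows make up. A row lasts 1/10 s, in which the tool goes at most 50 mm and 8.59 degrees, less where a joint would pass 70% of its speed; a pose out of reach is approached as far as the arm can. A call with a number of a shift or a turn outside -1 to 1 is refused whole. A call with a gripper value outside its range is refused whole. The fingers move at their own pace and stop on an object; "grip_force" is the grip in N (left out, the last holds). Time passes only in rows, so rows that repeat a pose let the fingers close. It gives the time, the measured TCP pose, the force, the opening and the grip force at its end, in the units of the state.
- bot.get_obs(): the state, without advancing time (a new reading comes with each control period).
- optics.read_camera(name): name is "scene" or "side" or "wrist"; returns the picture (420x560x3 uint8, blue, green, red); there is no depth.
- optics.camera_model(name): a dict with "fx", "fy", "cx", "cy" (pixels), "cam_to_world" (4x4, takes a point from camera to world coordinates). Camera axes: x right, y up, looking along -z (the intrinsics and any distortion apply to the point x, -y, -z); pixel columns grow to the right and rows downward; lengths in m; the calibration is good to about 2 mm. A picture is of the moment at which its call begins: read the wrist's pose just before it. camera_model takes no time and is no camera call; for the wrist camera it gives the pose at the moment of the call.
- bot.hand_in(): hands the job in; it is judged then, once.
The state is a dict: "t": time; "q": joint angles; "joint_vel": joint speeds; "joint_torque": joint torques, N m; "eef_pos": TCP position; "tool_rot": TCP orientation; "contact_force": force on the tool from outside, world axes, zero at the start; "torque": the same for the moment, N m; "gripper_width": opening from 0.0 (shut) to 1.0 (fully open); "grasp_force": force on a finger pad.
Only numpy, scipy, OpenCV 4.12 (cv2) and the standard library are available. Lean on these libraries where they do the work, as an engineer would, in place of code of your own. Each camera call takes 0.05 s, during which the arm holds its last target. There are 200 camera calls.

## Working session

There is one attempt and no reset: what is moved stays moved. The work goes in short steps, Python scripts to look and compute and a tool call to move; the robot and the scene stay as the last step left them, time stands still between calls to the robot, and variables do not carry over. Pictures are saved under pics/ and viewed, at most 10 in all, crops included, and the job is handed in when it is done.

Besides the shell and the picture viewer there is one more tool, called after ">>>" as name(argument=value, ...), one argument or row to a line, values as JSON. drive_tool: Moves the arm, as the interface text tells. Its arguments: {"type":"object","properties":{"deltas":{"type":"array"},"grip_force":{"type":"number"}},"required":["deltas"]}

```bash
mkdir -p pics; ls; cat > h.py <<'E'
import numpy as np, cv2
from station import bot, optics
def ray(name,u,v,z,m=None):
    m=m or optics.camera_model(name)
    T=np.array(m["cam_to_world"]); d=T[:3,:3]@np.array([(u-m["cx"])/m["fx"],-(v-m["cy"])/m["fy"],-1]); o=T[:3,3]
    return o+d*(z-o[2])/d[2]
E
python3 - <<'E'
from h import *
for n in ("scene","side"):
    cv2.imwrite(f"pics/{n}0.png",optics.read_camera(n)); m=optics.camera_model(n); print(n,m)
o=bot.get_obs();print(o)
E
```

```text
pics
scene {'fx': 497.2038031739651, 'fy': 497.2038031739651, 'cx': 277.25922612965485, 'cy': 212.43084832652943, 'cam_to_world': array([[ 0.88067927, -0.3746981 ,  0.28983677,  0.85060407],
       [ 0.47363928,  0.68569727, -0.55270705, -0.56603979],
       [ 0.008358  ,  0.62403572,  0.78135111,  0.83340817],
       [ 0.        ,  0.        ,  0.        ,  1.        ]])}
side {'fx': 498.48017032737505, 'fy': 498.48017032737505, 'cx': 274.8747638517502, 'cy': 210.94245982474666, 'cam_to_world': array([[-0.79680689,  0.35734549, -0.48724016,  0.13423273],
       [-0.60423124, -0.47368407,  0.6407246 ,  0.58676181],
       [-0.00183786,  0.80493951,  0.59335404,  0.62120541],
       [ 0.        ,  0.        ,  0.        ,  1.        ]])}
{'t': 0.1, 'q': array([-0.10811695,  0.47770448,  0.02232277,  1.55635085, -0.01148135,
        1.10930179, -0.08311933]), 'joint_vel': array([-7.46968046e-04, -5.50259150e-04,  1.10814664e-04, -3.55992525e-03,
        5.96011312e-04, -2.74674142e-04,  9.29049785e-05]), 'joint_torque': array([ 5.69385389e-03, -5.97765398e+01,  1.61440808e+00, -2.81952703e+01,
        1.29656185e-02,  5.02699884e-03, -1.13572563e-05]), 'eef_pos': array([6.74584160e-01, 1.64305298e-05, 3.03031879e-01]), 'tool_rot': array([-5.32267535e-04,  7.07091111e-01,  7.07121977e-01, -6.21456678e-04]), 'contact_force': array([-0.21276362, -0.52317823, -0.29498806]), 'torque': array([-0.0217541,  0.0156285, -0.0071081]), 'grasp_force': 0.0, 'gripper_width': 1.005667714747554}
```

View pics/scene0.png

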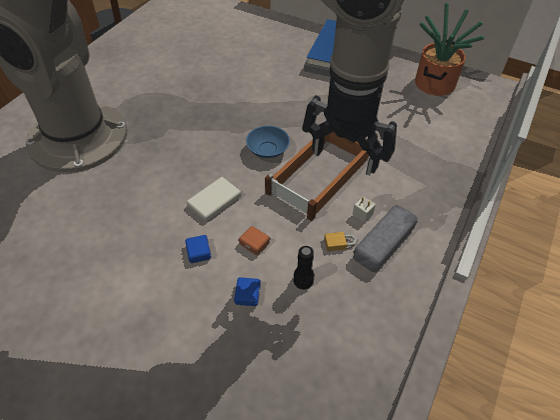

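View pics/side0.png

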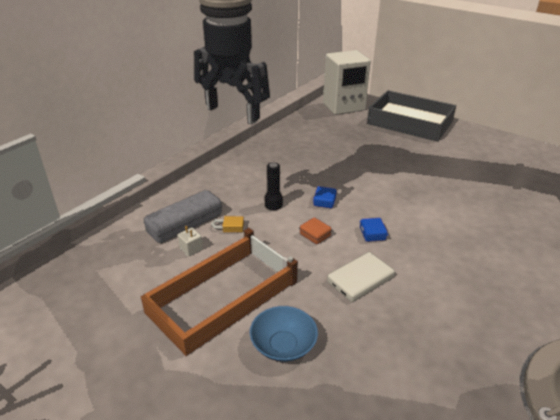

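The scene view shows the copper case at (254,240) and the bay doorway between posts at (268,186) and (312,208). In the side view the case is at (315,230) and the posts at (249,235) and (293,268). The two blue blocks are decoys.

```bash
python3 - <<'E'
from h import *
a=cv2.imread("pics/scene0.png")[120:300,170:400]; b=cv2.imread("pics/side0.png")[170:360,130:400]
cv2.imwrite("pics/c1.png",np.vstack([cv2.resize(a[0:150],None,fx=3,fy=3,interpolation=2)[:, :690]]))
cv2.imwrite("pics/c2.png",cv2.resize(b,None,fx=2.9,fy=2.9,interpolation=2))
for n in("scene","side"):
    I=cv2.imread(f"pics/{n}0.png"); h=cv2.cvtColor(I,cv2.COLOR_BGR2HSV)
    m=cv2.inRange(h,(3,130,70),(14,255,255)); k,l,s,c=cv2.connectedComponentsWithStats(m)
    for i in range(1,k):
        if s[i,4]>80:
            print(n,s[i],c[i],ray(n,*c[i],0.02).round(3))
            if 250<s[i,4]<900 and s[i,2]<40:
                cn=cv2.findContours((l==i).astype('uint8'),0,2)[0][0]; print(cv2.minAreaRect(cn))
E
```

```text
scene [ 415   43   50   52 1149] [436.51261967  74.89208007] [0.701 0.634 0.02 ]
scene [273 140  40  39 190] [292.44210526 159.83684211] [0.506 0.162 0.02 ]
scene [309 150  57  56 317] [337.41324921 177.97476341] [0.62 0.16 0.02]
scene [239 226  30  29 459] [253.58823529 239.01525054] [ 0.54  -0.074  0.02 ]
((253.15379333496094, 239.26919555664062), (24.406808853149414, 21.91065788269043), 33.6900634765625)
side [540   0  20  14 205] [551.41463415   5.66341463] [ 0.574 -2.091  0.02 ]
side [300 218  31  26 509] [315.02554028 230.20039293] [ 0.528 -0.059  0.02 ]
((314.9157409667969, 230.1348419189453), (29.043943405151367, 21.09395980834961), 32.00538635253906)
side [ 142  229  155  126 5100] [210.56764706 296.79647059] [0.568 0.191 0.02 ]
```

View pics/c1.png

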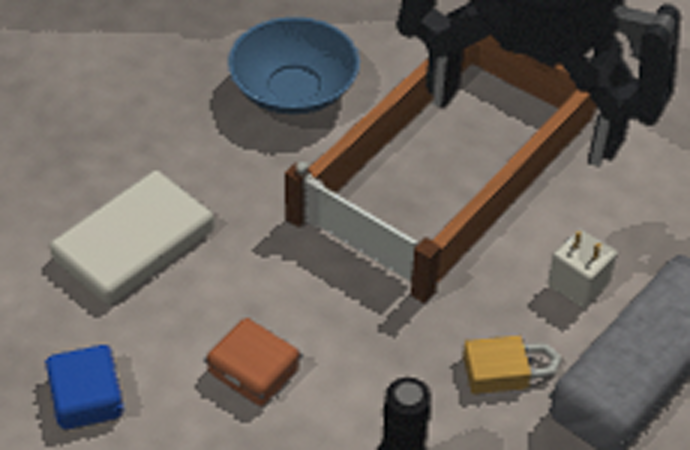

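View pics/c2.png

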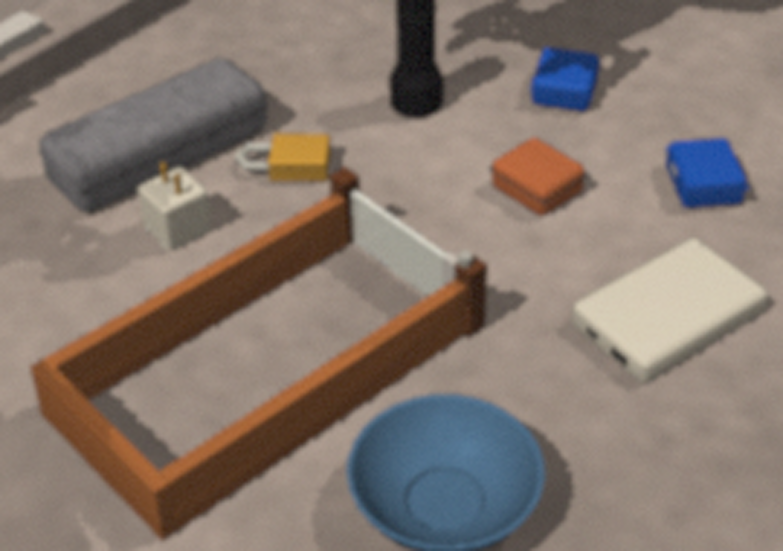

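The crops show the post tops clearly: scene (312.3,202) and (269,176.7), side (249,231.4) and (292.8,261.4). The outer back corners of the bay in the side view are (185,338) and (143,297.6). The case's top face centre is at scene (254.3,238) and side (315.5,229).

```bash
cat >> h.py <<'E'
def tri(p,q,a="scene",b="side"):
    A=[];B=[]
    for n,(u,v) in((a,p),(b,q)):
        m=optics.camera_model(n);T=np.array(m["cam_to_world"]);d=T[:3,:3]@np.array([(u-m["cx"])/m["fx"],-(v-m["cy"])/m["fy"],-1]);d/=np.linalg.norm(d)
        P=np.eye(3)-np.outer(d,d);A.append(P);B.append(P@T[:3,3])
    return np.linalg.solve(sum(A),sum(B))
E
python3 - <<'E'
from h import *
R=lambda n,u,v,z:ray(n,u,v,z).round(4)
for nm,p,q,z in(("rightpost",(312.3,202),(249,231.4),.052),("leftpost",(269,176.7),(292.8,261.4),.052),("case",(254.3,238),(315.5,229),.024)):
    print(nm,R("scene",*p,z),R("side",*q,z),tri(p,q).round(4))
bl=R("side",185.2,337.9,.04);br=R("side",143.1,297.6,.04);print("back",bl,br,np.linalg.norm(bl-br))
for n,s,off,C in(("scene",3,(170,120),[(247,319),(300,355),(260,388),(207,358)]),("side",2.9,(130,170),[(537,140),(583,175),(541,200),(493,170)])):
    P=np.array([ray(n,u/s+off[0],v/s+off[1],.022)[:2] for u,v in C]);E=np.roll(P,-1,0)-P
    print(n,P.mean(0).round(4),np.linalg.norm(E,axis=1).round(3),np.arctan2(E[:,1],E[:,0]).round(3))
E
```

```text
rightpost [0.6108 0.0452 0.052 ] [0.6013 0.0506 0.052 ] [0.6075 0.0472 0.0474]
leftpost [0.4991 0.0642 0.052 ] [0.4905 0.0685 0.052 ] [0.4952 0.066  0.048 ]
case [ 0.5411 -0.0732  0.024 ] [ 0.5269 -0.0585  0.024 ] [ 0.5353 -0.0682  0.014 ]
back [0.5272 0.2872 0.04  ] [0.6385 0.2706 0.04  ] 0.11253110681051702
scene [ 0.5409 -0.0723] [0.047 0.037 0.043 0.042] [-0.195 -1.848  3.047  1.399]
side [ 0.5281 -0.0611] [0.048 0.039 0.043 0.046] [ 2.849  1.368 -0.161 -1.684]
```

```bash
python3 - <<'E'
from h import *
m=optics.camera_model("wrist");print(m)
cv2.imwrite("pics/w0.png",optics.read_camera("wrist"))
for nm,p,q in(("flashfoot",(303,284),(274,202)),("flashtop",(306,251),(273,166)),("bluefront",(248,285),(325,192))): print(nm,ray("scene",*p,0.1 if 'top' in nm else 0.01).round(3),ray("side",*q,.1 if 'top' in nm else 0.01).round(3),tri(p,q).round(3))
E
```

```text
{'fx': 347.10734304470327, 'fy': 347.10734304470327, 'cx': 276.5908360062011, 'cy': 201.2394345038478, 'cam_to_world': array([[ 9.99997405e-01, -1.42546980e-03,  1.77710200e-03,
         6.74584907e-01],
       [ 8.40493708e-04,  9.55872818e-01,  2.93779594e-01,
         7.48236736e-02],
       [-2.11745744e-03, -2.93777338e-01,  9.55871535e-01,
         3.72643890e-01],
       [ 0.00000000e+00,  0.00000000e+00,  0.00000000e+00,
         1.00000000e+00]])}
flashfoot [ 0.671 -0.114  0.01 ] [ 0.657 -0.098  0.01 ] [ 0.667 -0.109 -0.   ]
flashtop [ 0.665 -0.1    0.1  ] [ 0.657 -0.095  0.1  ] [ 0.663 -0.099  0.096]
bluefront [ 0.58  -0.165  0.01 ] [ 0.591 -0.194  0.01 ] [ 0.582 -0.174  0.025]
```

View pics/w0.png

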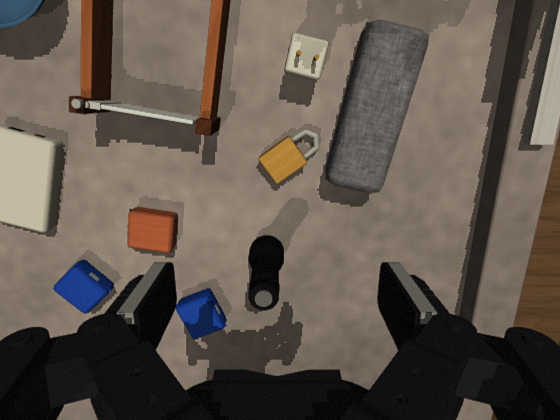

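The wrist view gives a clear top-down look. The left post top is at (77,103), the right post top at (206,125), the case's top face spans about (128–178, 208–250), and the flashlight foot is at (265,250).

```bash
python3 - <<'E'
from h import *
I=cv2.imread("pics/w0.png");h=cv2.cvtColor(I,cv2.COLOR_BGR2HSV)
m=cv2.inRange(h,(3,130,90),(14,255,255)); m[:190]=0;m[270:]=0;m[:,:110]=0;m[:,200:]=0
cn=max(cv2.findContours(m,0,2)[0],key=cv2.contourArea);r=cv2.minAreaRect(cn);print(r)
for z in(.024,.02):
  P=np.array([ray("wrist",u,v,z)[:2] for u,v in cv2.boxPoints(r)]);E=np.roll(P,-1,0)-P
  print(P.mean(0).round(4),np.linalg.norm(E,axis=1).round(4),np.arctan2(E[:,1],E[:,0]).round(3))
L=ray("wrist",77,103,.052);Rr=ray("wrist",206.5,124.5,.052);print("posts",L,Rr,np.linalg.norm(L-Rr))
print("posts 3 views tri",tri((312.3,202),(206.5,124.5),"scene","wrist"),tri((269,176.7),(77,103),"scene","wrist"),tri((249,231.4),(206.5,124.5),"side","wrist"),tri((292.8,261.4),(77,103),"side","wrist"))
print("case",tri((254.3,238),(153,229),"scene","wrist"),tri((315.5,229),(153,229),"side","wrist"))
print("inner wall tops", [ray("wrist",u,v,.04)[:2].round(4) for u,v in((111,4),(107,95),(210,4),(203,110))], "flash",ray("wrist",263,297,.1))
E
```

```text
((149.5500030517578, 229.1499786376953), (46.66904830932617, 41.43646240234375), 8.13010311126709)
[ 0.537  -0.0645] [0.0488 0.0487 0.0489 0.0506] [ 1.316 -0.15  -1.787  2.986]
[ 0.5355 -0.0661] [0.0493 0.0493 0.0495 0.0511] [ 1.316 -0.15  -1.787  2.986]
posts [0.49633544 0.0674982  0.052     ] [0.61058177 0.04885871 0.052     ] 0.11575687188680928
posts 3 views tri [0.60959435 0.04849597 0.04775168] [0.49622613 0.06729178 0.04899083] [0.60775563 0.04658963 0.0454892 ] [0.4932955  0.06643815 0.04825986]
case [ 0.53740548 -0.067518    0.01478097] [ 0.53516533 -0.07005383  0.01171652]
inner wall tops [array([0.5324, 0.1487]), array([0.5184, 0.0743]), array([0.6171, 0.1487]), array([0.6057, 0.0611])] flash [ 0.66206124 -0.09902     0.1       ]
```

>>> drive_tool(
  deltas=[
    {"gripper":0,"offset":[-0.059,-0.136,0.1],"angular":[0,0,0.9]},
    {"gripper":0,"offset":[-0.059,-0.136,0.1],"angular":[0,0,0.9]},
    {"gripper":0,"offset":[-0.059,-0.136,0.1],"angular":[0,0,0.9]},
    {"gripper":0,"offset":[-0.059,-0.136,0.1],"angular":[0,0,0.9]},
    {"gripper":0,"offset":[-0.059,-0.136,0.1],"angular":[0,0,0.9]},
  ],
)

```text
t: 0.65
eef_pos: [0.5337, -0.0611, 0.2011]
tool_rot: [-0.001, 0.91, 0.415, -0.004]
contact_force: [0.4, 0.7, 0.2]
gripper_width: 1.002
grasp_force: 0.0
```

>>> drive_tool(
  deltas=[
    {"gripper":0,"offset":[0,0,0],"angular":[0,0,0.9]},
    {"gripper":0,"offset":[0,0,0],"angular":[0,0,0.9]},
    {"gripper":0,"offset":[0,0,0],"angular":[0,0,0.9]},
    {"gripper":0,"offset":[0,0,0],"angular":[0,0,0.9]},
    {"gripper":0,"offset":[0,0,0],"angular":[0,0,0.9]},
  ],
)

```text
t: 1.15
eef_pos: [0.5389, -0.0589, 0.2037]
tool_rot: [-0.0, 0.997, 0.076, -0.0]
contact_force: [-0.0, 0.4, 0.3]
gripper_width: 0.998
grasp_force: 0.0
```

>>> drive_tool(
  deltas=[
    {"gripper":0,"offset":[0,0,0],"angular":[0,0,0.409]},
    {"gripper":0,"offset":[0,0,0],"angular":[0,0,0.409]},
    {"gripper":0,"offset":[0,0,0],"angular":[0,0,0.409]},
    {"gripper":0,"offset":[0,0,0],"angular":[0,0,0.409]},
  ],
)

```text
t: 1.55
eef_pos: [0.5389, -0.0588, 0.2038]
tool_rot: [0.0, 0.997, -0.08, -0.0]
contact_force: [0.4, -0.5, -0.6]
gripper_width: 1.002
grasp_force: 0.0
```

```bash
python3 - <<'E'
from h import *
from scipy.spatial.transform import Rotation as R
o=bot.get_obs();print(o["t"],o["eef_pos"],o["q"].round(2));print(R.from_quat(o["tool_rot"],scalar_first=True).as_matrix().round(3))
m=optics.camera_model("wrist");I=optics.read_camera("wrist");cv2.imwrite("pics/w1.png",I);print(m)
h=cv2.cvtColor(I,cv2.COLOR_BGR2HSV)
k,l,s,c=cv2.connectedComponentsWithStats(cv2.inRange(h,(3,130,90),(14,255,255)))
for i in range(1,k):
    if s[i,4]>300:print(s[i],c[i],ray("wrist",*c[i],.022))
E
```

```text
1.55 [ 0.53892842 -0.05879445  0.20376926] [-0.33  0.4   0.41  1.99 -0.22  0.79 -1.53]
[[ 0.987 -0.16  -0.   ]
 [-0.16  -0.987 -0.   ]
 [-0.     0.    -1.   ]]
{'fx': 347.10734304470327, 'fy': 347.10734304470327, 'cx': 276.5908360062011, 'cy': 201.2394345038478, 'cam_to_world': array([[-1.59412699e-01,  9.43365979e-01,  2.90943674e-01,
         6.12875717e-01],
       [-9.87212029e-01, -1.52342935e-01, -4.69472058e-02,
        -7.10107115e-02],
       [ 3.48163627e-05, -2.94707075e-01,  9.55587640e-01,
         2.73374955e-01],
       [ 0.00000000e+00,  0.00000000e+00,  0.00000000e+00,
         1.00000000e+00]])}
[   0  128   85   15 1198] [ 41.0475793  135.40734558] [0.61191829 0.09999998 0.022     ]
[ 262  169   57   61 3388] [289.72845336 198.71517119] [ 0.53675909 -0.06881438  0.022     ]
[   0  276  111   12 1198] [ 54.05342237 281.37562604] [0.49770054 0.13151345 0.022     ]
```

View pics/w1.png

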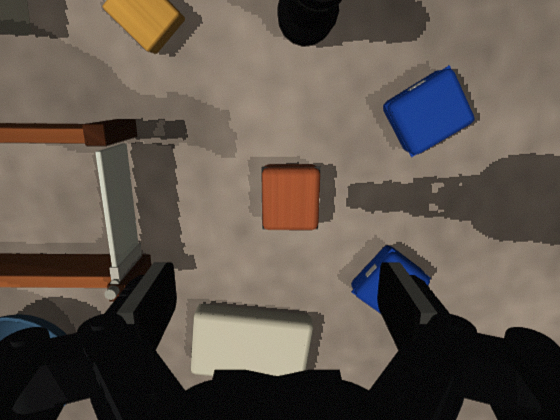

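The wrist view, now aligned with the bay, shows the case at (290,198) and the flap's top edge running from (98,150) to (112,270). The right post top is near (96,133), the hinge cap is at (113,290), and the left wall's top inner edge runs along row 277.

```bash
cat >> h.py <<'E'
O=np.array([.553,.059]);yaw=1.407
X=np.array([np.cos(yaw),np.sin(yaw)]);Y=np.array([-X[1],X[0]])
def bay(p): d=np.array(p[:2])-O; return np.array([d@X,d@Y])
def world(b): return O+b[0]*X+b[1]*Y
E
python3 - <<'E'
from h import *
for n,u,v,z in(("flapfree",98,150,.047),("flap hinge end",111,268,.047),("hingecap",113,290,.055),("Rpost top",96,133,.052),("Lwall in a",2,276,.04),("Lwall in b",100,276,.04),("Rwall in a",2,142,.04),("Rwall in b",85,142,.04)):
    p=ray("wrist",u,v,z);print(n,p.round(4),(bay(p)*1000).round(1))
I=cv2.imread("pics/w1.png");h=cv2.cvtColor(I,cv2.COLOR_BGR2HSV);m=cv2.inRange(h,(3,130,60),(14,255,255));m[:,:200]=0
cn=max(cv2.findContours(m,0,2)[0],key=cv2.contourArea);r=cv2.minAreaRect(cn);print(r)
for u,v in((262,165),(320,165),(320,230),(262,230)):print((bay(ray("wrist",u,v,.024))*1000).round(1))
E
```

```text
flapfree [0.5971 0.0496 0.047 ] [ -2. -45.]
flap hinge end [0.513  0.0668 0.047 ] [ 1.2 40.7]
hingecap [0.4995 0.0657 0.055 ] [-2.1 53.9]
Rpost top [0.608  0.0449 0.052 ] [ -4.9 -56.5]
Lwall in a [0.5166 0.1542 0.04  ] [88.  51.5]
Lwall in b [0.5048 0.0812 0.04  ] [14.1 51.2]
Rwall in a [0.612  0.1151 0.04  ] [ 65. -49.]
Rwall in b [0.6031 0.0603 0.04  ] [  9.5 -49.3]
((290.4999694824219, 197.99998474121094), (56.99999237060547, 61.99999237060547), 0.0)
[-108.1  -31. ]
[-150.3  -31.2]
[-152.4   19.7]
[-107.7   19.9]
```

```bash
python3 - <<'E'
from h import *
print(tri((317.7,155.7),(253,122)),tri((369,174.3),(212,108)))
E
cat > plan.py <<'E'
from h import *
def geo(tcp,phi,w):   # bay mm; returns A and B corner arrays
    n=np.array([np.cos(phi),np.sin(phi)]);t=np.array([-n[1],n[0]]);g=42.5*w
    f=lambda s:np.array([np.array(tcp)+s*n*(g+a)+b*t for a in(0,14.5) for b in(-11,11)])
    return f(1),f(-1)
def flap(A):
    d=A-np.array([0,50]);r=np.hypot(*d.T);th=np.arctan2(d[:,0],-d[:,1])+2/np.maximum(r,5)
    return np.degrees(th[(r<96)&(d[:,0]>-5)].max(initial=0))
def tipahead(w): return 73-57*(.995-np.cos(np.arcsin(-.1+.742*w)))
def show(xr,yp,phi_deg,w,off=0):
    """xr: where B's foremost face/corner is; yp: y of that (centre of flat at 0/90)"""
    phi=np.radians(phi_deg);A,B=geo((0,0),phi,w);x=B[:,0].max();y=B[np.abs(B[:,0]-x)<.5][:,1].mean()
    tcp=np.array([xr-off-x,yp-y]);A=A+tcp;B=B+tcp;th=flap(A)
    print(f"xr{xr} yp{yp} phi{phi_deg} w{w}: tcp {tcp.round(1)} A x {A[:,0].min():.0f}..{A[:,0].max():.0f} y {A[:,1].min():.0f}..{A[:,1].max():.0f} B y {B[:,1].min():.0f}..{B[:,1].max():.0f} flap {th:.0f} tip {96*np.sin(np.radians(th)):.0f},{50-96*np.cos(np.radians(th)):.0f} ahead {tipahead(w):.0f}")
if __name__=="__main__":
    for a in((-162,-5.6,0,1),(-152,0,0,1),(-60,-10,0,1),(-20,-10,0,1),(-8,-10,0,1),(-8,-18,40,.6),(-8,-18,50,.6),(-8,-18,60,.5),(5,-18,60,.5),(15,-18,70,.45),(30,-18,80,.4),(30,-18,90,.4),(60,-18,90,.4),(105,-18,90,.4)):show(*a)
E
python3 plan.py
```

```text
[ 0.63190661 -0.00606337  0.2396506 ] [ 0.72430832 -0.00439449  0.24018873]
xr-162 yp-5.6 phi0 w1: tcp [-119.5   -5.6] A x -77..-62 y -17..5 B y -17..5 flap 0 tip 0,-46 ahead 60
xr-152 yp0 phi0 w1: tcp [-109.5    0. ] A x -67..-52 y -11..11 B y -11..11 flap 0 tip 0,-46 ahead 60
xr-60 yp-10 phi0 w1: tcp [-17.5 -10. ] A x 25..40 y -21..1 B y -21..1 flap 41 tip 63,-23 ahead 60
xr-20 yp-10 phi0 w1: tcp [ 22.5 -10. ] A x 65..80 y -21..1 B y -21..1 flap 60 tip 83,1 ahead 60
xr-8 yp-10 phi0 w1: tcp [ 34.5 -10. ] A x 77..92 y -21..1 B y -21..1 flap 59 tip 82,0 ahead 60
xr-8 yp-18 phi40 w0.6: tcp [4.5 6.8] A x 17..42 y 15..41 B y -27..-1 flap 76 tip 93,27 ahead 70
xr-8 yp-18 phi50 w0.6: tcp [-0.   8.6] A x 8..34 y 21..46 B y -29..-4 flap 84 tip 96,41 ahead 70
xr-8 yp-18 phi60 w0.5: tcp [-6.9  5.9] A x -6..21 y 19..42 B y -31..-7 flap 52 tip 76,-9 ahead 71
xr5 yp-18 phi60 w0.5: tcp [6.1 5.9] A x 7..34 y 19..42 B y -31..-7 flap 69 tip 90,16 ahead 71
xr15 yp-18 phi70 w0.45: tcp [11.2  3.7] A x 7..33 y 18..39 B y -32..-10 flap 64 tip 86,8 ahead 72
xr30 yp-18 phi80 w0.4: tcp [22.1  0.7] A x 14..38 y 15..34 B y -32..-14 flap 65 tip 87,9 ahead 72
xr30 yp-18 phi90 w0.4: tcp [19.   6.2] A x 8..30 y 23..38 B y -25..-11 flap 71 tip 91,19 ahead 72
xr60 yp-18 phi90 w0.4: tcp [49.   6.2] A x 38..60 y 23..38 B y -25..-11 flap 80 tip 95,34 ahead 72
xr105 yp-18 phi90 w0.4: tcp [94.   6.2] A x 83..105 y 23..38 B y -25..-11 flap 83 tip 95,38 ahead 72
```

>>> drive_tool(
  deltas=[
    {"gripper":0,"offset":[-0.0047,0.001,0.03],"angular":[0,0,0]},
    {"gripper":0,"offset":[-0.0047,0.001,0.06],"angular":[0,0,0]},
    {"gripper":0,"offset":[-0.0047,0.001,0.09],"angular":[0,0,0]},
    {"gripper":0,"offset":[-0.0047,0.001,0.11],"angular":[0,0,0]},
    {"gripper":0,"offset":[-0.0047,0.001,0.115],"angular":[0,0,0]},
  ],
)

```text
t: 2.1
eef_pos: [0.5329, -0.0592, 0.0868]
tool_rot: [0.0, 0.997, -0.081, -0.002]
contact_force: [-0.1, 0.2, -0.1]
gripper_width: 0.995
grasp_force: 0.0
```

>>> drive_tool(
  deltas=[
    {"gripper":0,"offset":[0,0,0.006],"angular":[0,0,0]},
    {"gripper":0,"offset":[0,0,0.012],"angular":[0,0,0]},
    {"gripper":0,"offset":[0,0,0.016],"angular":[0,0,0]},
    {"gripper":0,"offset":[0,0,0.018],"angular":[0,0,0]},
  ],
)

```text
t: 2.5
eef_pos: [0.5345, -0.0592, 0.0711]
tool_rot: [-0.0, 0.997, -0.082, 0.0]
contact_force: [-0.1, -0.1, 0.0]
gripper_width: 1.0
grasp_force: 0.0
```

```bash
cat >> h.py <<'E'
from scipy.spatial.transform import Rotation as R
def state():
    o=bot.get_obs();M=R.from_quat(o["tool_rot"],scalar_first=True).as_matrix();n=-M[:2,1]
    print("t",round(o["t"],2),"tcp bay",(bay(o["eef_pos"])*1000).round(1),"z",o["eef_pos"][2].round(4),"phi",round(float(np.degrees(np.arctan2(n@Y,n@X))),1),"w",round(o["gripper_width"],3),"F",o["contact_force"].round(1));return o
def case(n="wrist",z=.024,save=None):
    I=optics.read_camera(n)
    if save:cv2.imwrite(save,I)
    h=cv2.cvtColor(I,cv2.COLOR_BGR2HSV);m=cv2.inRange(h,(3,150,110),(14,255,255))
    for c in cv2.findContours(m,0,2)[0]:
        if cv2.contourArea(c)>120:
            r=cv2.minAreaRect(c);P=np.array([bay(ray(n,u,v,z))*1000 for u,v in cv2.boxPoints(r)])
            print(n,np.array(r[0]).round(),"area",cv2.contourArea(c),"centre",P.mean(0).round(1),"corners",P.round(0).tolist())
E
python3 - <<'E'
from h import *
state();case(save="pics/w2.png");case("scene",.022);case("side",.022)
E
```

```text
t 2.5 tcp bay [-119.6   -1. ] z 0.0711 phi -0.0 w 1.0 F [-0.1 -0.1  0. ]
wrist [294. 337.] area 317.5 centre [-126.8   17. ] corners [[-107.0, 17.0], [-108.0, 10.0], [-146.0, 17.0], [-146.0, 24.0]]
wrist [320. 321.] area 294.0 centre [-137.     9.3] corners [[-129.0, 12.0], [-129.0, 5.0], [-145.0, 7.0], [-145.0, 13.0]]
wrist [317. 282.] area 362.5 centre [-135.    -7.7] corners [[-129.0, -11.0], [-141.0, -12.0], [-142.0, -4.0], [-129.0, -3.0]]
wrist [298. 253.] area 3038.0 centre [-127.9  -19.8] corners [[-108.0, -28.0], [-147.0, -28.0], [-148.0, -12.0], [-108.0, -12.0]]
scene [336. 179.] area 135.5 centre [106.8 -50.6] corners [[24.0, -46.0], [192.0, -47.0], [189.0, -55.0], [22.0, -54.0]]
scene [319. 147.] area 225.0 centre [168.9  37.6] corners [[108.0, 145.0], [315.0, 14.0], [222.0, -67.0], [31.0, 59.0]]
side [213. 285.] area 1488.0 centre [100.4 -17.8] corners [[227.0, -69.0], [-58.0, -123.0], [-7.0, 51.0], [239.0, 70.0]]
```

View pics/w2.png

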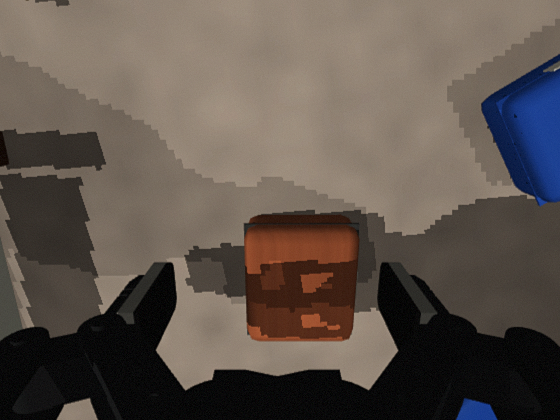

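The case sits between the open fingertips at (246–358, 215–341), with clearance on both sides. I'll start pushing with the flat pad, drifting slightly right.

>>> drive_tool(
  deltas=[
    {"gripper":0,"offset":[0,-0.005,0],"angular":[0,0,0]},
    {"gripper":0,"offset":[0,-0.01,0],"angular":[0,0,0]},
    {"gripper":0,"offset":[0.0006,-0.016,0],"angular":[0,0,0]},
    {"gripper":0,"offset":[0.0016,-0.024,0],"angular":[0,0,0]},
    {"gripper":0,"offset":[0.0026,-0.032,0],"angular":[0,0,0]},
  ],
)

```text
t: 3.15
eef_pos: [0.5423, -0.0272, 0.0709]
tool_rot: [-0.0, 0.997, -0.082, 0.0]
contact_force: [-0.3, 0.0, 0.2]
gripper_width: 0.998
grasp_force: 0.2
```

>>> drive_tool(
  deltas=[
    {"gripper":0,"offset":[0.001,-0.008,0],"angular":[0,0,0]},
    {"gripper":0,"offset":[0.002,-0.016,0],"angular":[0,0,0]},
    {"gripper":0,"offset":[0.003,-0.024,0],"angular":[0,0,0]},
    {"gripper":0,"offset":[0.0035,-0.028,0],"angular":[0,0,0]},
  ],
)

```text
t: 3.55
eef_pos: [0.5503, 0.0002, 0.0708]
tool_rot: [-0.0, 0.997, -0.081, 0.0]
contact_force: [-0.7, -0.2, 0.0]
gripper_width: 1.001
grasp_force: 0.2
```

```bash
sed -i 's/(3,150,110),(14,255,255)/(2,120,35),(16,255,255)/' h.py; sed -i 's/if cv2.contourArea(c)>120/if cv2.contourArea(c)>(2500 if n=="wrist" else 150)/' h.py; python3 - <<'E'
from h import *
state();case(save="pics/w3.png")
E
```

```text
t 3.55 tcp bay [-58.4  -6.9] z 0.0708 phi 0.0 w 1.001 F [-0.7 -0.2  0. ]
wrist [330. 282.] area 12478.5 centre [-78.7 -12.8] corners [[-57.0, 12.0], [-57.0, -37.0], [-98.0, -38.0], [-103.0, 12.0]]
wrist [ 49. 188.] area 4967.5 centre [ 20.9 -50.5] corners [[35.0, -62.0], [2.0, -62.0], [6.0, -39.0], [41.0, -39.0]]
```

>>> drive_tool(
  deltas=[
    {"gripper":0,"offset":[0.001,-0.008,0],"angular":[0,0,0]},
    {"gripper":0,"offset":[0.002,-0.016,0],"angular":[0,0,0]},
    {"gripper":0,"offset":[0.003,-0.024,0],"angular":[0,0,0]},
    {"gripper":0,"offset":[0.004,-0.032,0],"angular":[0,0,0]},
    {"gripper":0,"offset":[0.005,-0.04,0],"angular":[0,0,0]},
  ],
)

```text
t: 4.1
eef_pos: [0.5617, 0.0384, 0.0709]
tool_rot: [-0.0, 0.997, -0.082, 0.0]
contact_force: [-0.7, -0.3, 0.4]
gripper_width: 0.996
grasp_force: 0.3
```

>>> drive_tool(
  deltas=[
    {"gripper":0,"offset":[0.001,-0.008,0],"angular":[0,0,0]},
    {"gripper":0,"offset":[0.0012,-0.016,0],"angular":[0,0,0]},
    {"gripper":0,"offset":[0.0012,-0.024,0],"angular":[0,0,0]},
    {"gripper":0,"offset":[0.0012,-0.032,0],"angular":[0,0,0]},
    {"gripper":0,"offset":[0.0012,-0.036,0],"angular":[0,0,0]},
  ],
)

```text
t: 4.6
eef_pos: [0.5687, 0.0742, 0.0709]
tool_rot: [-0.0, 0.997, -0.082, 0.0]
contact_force: [0.7, -0.9, -0.1]
gripper_width: 0.998
grasp_force: 0.2
```

```bash
python3 - <<'E'
from h import *
state();case(save="pics/w4.png");cv2.imwrite("pics/s4.png",optics.read_camera("scene"))
a=cv2.imread("pics/w4.png");b=cv2.imread("pics/s4.png")[110:290,190:400]
cv2.imwrite("pics/m4.png",np.hstack([cv2.resize(a,(427,320)),cv2.resize(b,(373,320),interpolation=2)]))
E
```

```text
t 4.6 tcp bay [ 17.5 -13. ] z 0.0709 phi 0.0 w 0.998 F [ 0.7 -0.9 -0.1]
wrist [194. 250.] area 31872.0 centre [ 48.4 -30. ] corners [[129.0, 6.0], [112.0, -66.0], [-20.0, -66.0], [-27.0, 6.0]]
```

View pics/m4.png

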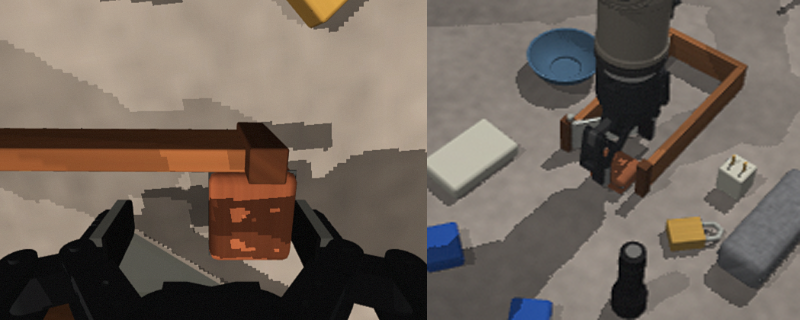

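The wrist crop shows the case half into the doorway, clear of the right post, with the flap held open by the leading finger. The scene crop agrees, and nothing else has moved. Next I'll plan the turn that moves the leading finger to the left of the case.

```bash
cat > path.py <<'E'
from plan import *
def seg(start,end,rect,N=8,bulge=0):
    # states: (tcpx,tcpy,phi_deg,w); interpolate B-centre, phi, w; print tool-frame moves from start
    def bc(s): p=np.radians(s[2]); return np.array(s[:2])-(42.5*s[3]+7.25)*np.array([np.cos(p),np.sin(p)])
    b0,b1=bc(start),bc(end);p0=np.radians(start[2]);ux=np.array([np.sin(p0),-np.cos(p0)]);uy=-np.array([np.cos(p0),np.sin(p0)])
    C=cv2.boxPoints(((rect[0],rect[1]),(44,50),rect[2])).astype(np.float32);z0=tipahead(start[3])
    for k in range(N+1):
        f=k/N;ph=start[2]+f*(end[2]-start[2]);w=start[3]+f*(end[3]-start[3]);p=np.radians(ph)
        t=b0+f*(b1-b0)+(42.5*w+7.25)*np.array([np.cos(p),np.sin(p)]);A,B=geo(t,p,w)
        def dist(Q):
            H=cv2.convexHull(Q.astype(np.float32));g=[np.array(a)*(1-s)+np.array(b)*s for a,b in zip(H[:,0],np.roll(H[:,0],-1,0)) for s in np.linspace(0,1,12)]
            return min(-cv2.pointPolygonTest(cv2.convexHull(C),(float(q[0]),float(q[1])),True) for q in g)
        d=t-np.array(start[:2]);print(f"{f:.2f} phi{ph:.0f} w{w:.2f} cnt {255*(1-w):.0f} off [{d@ux/1000:.4f},{d@uy/1000:.4f},{(z0-tipahead(w))/1000:.4f}] ang {-(p-p0)/(np.pi/4):.3f} | dA {dist(A):.1f} dB {dist(B):.1f} A y {A[:,1].min():.0f}..{A[:,1].max():.0f} x {A[:,0].min():.0f}..{A[:,0].max():.0f} flap {flap(A):.0f} tcp {t.round(1)}")
E
python3 - <<'E'
from path import *
show(-14.5,-18,40,.6,off=3);show(-14.5,-18,40,.7,off=3);show(-14.5,-18,45,.6,off=3)
seg((28,-13,0,1),(-1,6.8,40,.6),(7.5,-18,0))
E
```

```text
xr-14.5 yp-18 phi40 w0.6: tcp [-5.   6.8] A x 7..33 y 15..41 B y -27..-1 flap 70 tip 90,16 ahead 70
xr-14.5 yp-18 phi40 w0.7: tcp [-1.8  9.5] A x 14..39 y 20..46 B y -27..-1 flap 86 tip 96,44 ahead 68
xr-14.5 yp-18 phi45 w0.6: tcp [-7.2  7.8] A x 3..29 y 18..44 B y -28..-2 flap 73 tip 92,22 ahead 70
0.00 phi0 w1.00 cnt 0 off [0.0000,0.0000,0.0000] ang -0.000 | dA 41.0 dB 0.0 A y -24..-2 x 70..85 flap 55 tcp [ 28. -13.]
0.12 phi5 w0.95 cnt 13 off [-0.0040,0.0028,-0.0017] ang -0.111 | dA 34.9 dB -0.4 A y -16..7 x 64..81 flap 63 tcp [25.2 -9. ]
0.25 phi10 w0.90 cnt 25 off [-0.0076,0.0060,-0.0032] ang -0.222 | dA 28.7 dB -0.7 A y -10..15 x 58..76 flap 65 tcp [22.  -5.4]
0.38 phi15 w0.85 cnt 38 off [-0.0108,0.0095,-0.0046] ang -0.333 | dA 23.1 dB -1.0 A y -4..21 x 51..70 flap 68 tcp [18.5 -2.2]
0.50 phi20 w0.80 cnt 51 off [-0.0135,0.0132,-0.0059] ang -0.444 | dA 18.0 dB -1.2 A y 2..27 x 43..64 flap 70 tcp [14.8  0.5]
0.62 phi25 w0.75 cnt 64 off [-0.0158,0.0170,-0.0070] ang -0.556 | dA 13.3 dB -1.3 A y 6..32 x 35..58 flap 72 tcp [11.   2.8]
0.75 phi30 w0.70 cnt 77 off [-0.0176,0.0210,-0.0080] ang -0.667 | dA 9.1 dB -1.3 A y 10..36 x 27..51 flap 74 tcp [7.  4.6]
0.88 phi35 w0.65 cnt 89 off [-0.0189,0.0250,-0.0090] ang -0.778 | dA 6.2 dB -1.2 A y 13..39 x 19..44 flap 74 tcp [3.  5.9]
1.00 phi40 w0.60 cnt 102 off [-0.0198,0.0290,-0.0098] ang -0.889 | dA 7.8 dB -1.0 A y 15..41 x 11..37 flap 73 tcp [-1.   6.8]
```

>>> drive_tool(
  deltas=[
    {"gripper":0,"offset":[0,-0.006,0],"angular":[0,0,0]},
    {"gripper":0,"offset":[0,-0.0105,0],"angular":[0,0,0]},
  ],
)

```text
t: 4.9
eef_pos: [0.5703, 0.0834, 0.0709]
tool_rot: [0.0, 0.997, -0.082, 0.0]
contact_force: [0.2, -0.9, -0.3]
gripper_width: 1.0
grasp_force: 0.3
```

>>> drive_tool(
  deltas=[
    {"gripper":15,"offset":[0,0.004,-0.001],"angular":[0,0,0]},
    {"gripper":25,"offset":[-0.004,0.0075,-0.002],"angular":[0,0,-0.111]},
    {"gripper":38,"offset":[-0.0076,0.011,-0.0035],"angular":[0,0,-0.222]},
    {"gripper":51,"offset":[-0.0108,0.0145,-0.005],"angular":[0,0,-0.333]},
    {"gripper":51,"offset":[-0.0135,0.0182,-0.006],"angular":[0,0,-0.444]},
  ],
)

```text
t: 5.4
eef_pos: [0.5539, 0.067, 0.0771]
tool_rot: [0.0, 0.996, 0.094, 0.0]
contact_force: [0.8, 0.0, 0.0]
gripper_width: 0.798
grasp_force: 0.2
```

```bash
python3 - <<'E'
from path import *
state()
seg((10,.5,20,.8),(-5,6.8,40,.6),(7,-18,0),5)
E
```

```text
t 5.4 tcp bay [8.1 0.4] z 0.0771 phi 20.1 w 0.798 F [0.8 0.  0. ]
0.00 phi20 w0.80 cnt 51 off [0.0000,0.0000,0.0000] ang -0.000 | dA 13.9 dB 3.2 A y 2..27 x 38..59 flap 68 tcp [10.   0.5]
0.20 phi24 w0.76 cnt 61 off [-0.0027,0.0021,-0.0009] ang -0.089 | dA 10.4 dB 2.9 A y 5..31 x 32..54 flap 70 tcp [7.1 2.3]
0.40 phi28 w0.72 cnt 71 off [-0.0052,0.0044,-0.0018] ang -0.178 | dA 7.2 dB 2.7 A y 9..35 x 26..49 flap 71 tcp [4.1 3.9]
0.60 phi32 w0.68 cnt 82 off [-0.0074,0.0068,-0.0026] ang -0.267 | dA 4.8 dB 2.6 A y 11..37 x 20..44 flap 72 tcp [1.1 5.2]
0.80 phi36 w0.64 cnt 92 off [-0.0094,0.0093,-0.0033] ang -0.356 | dA 6.2 dB 2.5 A y 13..40 x 14..38 flap 72 tcp [-2.   6.1]
1.00 phi40 w0.60 cnt 102 off [-0.0111,0.0119,-0.0039] ang -0.444 | dA 7.8 dB 2.5 A y 15..41 x 7..33 flap 70 tcp [-5.   6.8]
```

>>> drive_tool(
  deltas=[
    {"gripper":56,"offset":[-0.0035,0.001,-0.0009],"angular":[0,0,-0.089]},
    {"gripper":65,"offset":[-0.006,0.003,-0.0018],"angular":[0,0,-0.178]},
    {"gripper":77,"offset":[-0.008,0.0055,-0.0026],"angular":[0,0,-0.267]},
    {"gripper":92,"offset":[-0.0095,0.008,-0.0033],"angular":[0,0,-0.356]},
    {"gripper":102,"offset":[-0.0111,0.011,-0.0039],"angular":[0,0,-0.444]},
  ],
)

```text
t: 5.9
eef_pos: [0.5453, 0.0542, 0.0811]
tool_rot: [0.0, 0.964, 0.265, 0.0]
contact_force: [-0.3, 0.1, 0.3]
gripper_width: 0.596
grasp_force: 0.4
```

```bash
python3 - <<'E'
from h import *
state();case(save="pics/w5.png");cv2.imwrite("pics/s5.png",optics.read_camera("scene"))
a=cv2.imread("pics/w5.png");b=cv2.imread("pics/s5.png")[110:250,230:390]
cv2.imwrite("pics/m5.png",np.hstack([cv2.resize(a,(434,325)),cv2.resize(b,(366,325),interpolation=2)]))
E
```

```text
t 5.9 tcp bay [-6.   6.8] z 0.0811 phi 40.1 w 0.596 F [-0.3  0.1  0.3]
wrist [ 56. 260.] area 11299.0 centre [65.8 56.5] corners [[104.0, 75.0], [103.0, 36.0], [30.0, 35.0], [26.0, 80.0]]
wrist [285. 217.] area 12781.0 centre [  8.8 -16.9] corners [[31.0, 7.0], [31.0, -42.0], [-11.0, -42.0], [-15.0, 10.0]]
wrist [299.  90.] area 10887.5 centre [ 31.3 -56.5] corners [[89.0, -49.0], [87.0, -63.0], [-25.0, -66.0], [-26.0, -48.0]]
```

View pics/m5.png

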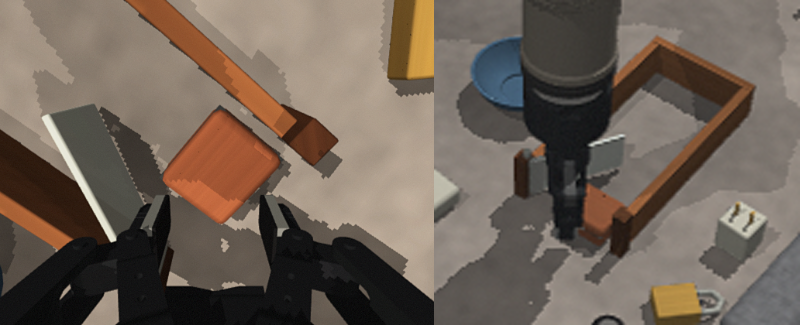

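The flap is held open at the left by one finger. The case is square in the doorway, and the other finger is close behind its rear edge. I'll push in short steps and check each one.

>>> drive_tool(
  deltas=[
    {"gripper":102,"offset":[0.0026,-0.0031,0],"angular":[0,0,0]},
    {"gripper":102,"offset":[0.0051,-0.0061,0],"angular":[0,0,0]},
    {"gripper":102,"offset":[0.0077,-0.0092,0],"angular":[0,0,0]},
    {"gripper":102,"offset":[0.0096,-0.0115,0],"angular":[0,0,0]},
  ],
)

```text
t: 6.4
eef_pos: [0.5476, 0.0703, 0.0808]
tool_rot: [-0.0, 0.965, 0.264, 0.0]
contact_force: [1.3, -1.4, -0.1]
gripper_width: 0.598
grasp_force: 0.5
```

```bash
cat >> h.py <<'E'
def caseq(save=None):
    """case rectangle from the wrist view: fit on the top plane in bay mm"""
    I=optics.read_camera("wrist");M=optics.camera_model("wrist")
    if save:cv2.imwrite(save,I)
    h=cv2.cvtColor(I,cv2.COLOR_BGR2HSV);m=cv2.inRange(h,(2,120,35),(16,255,255))
    for c in cv2.findContours(m,0,1)[0]:
        if cv2.contourArea(c)<2500: continue
        P=np.array([bay(ray("wrist",u,v,.022,M))*1000 for u,v in c[:,0]],np.float32)
        r=cv2.minAreaRect(P)
        if max(r[1])<75: print("case c",np.round(r[0],1),"size",np.round(r[1],1),"ang",round((r[2]+45)%90-45,1))
E
python3 - <<'E'
from h import *
state();caseq("pics/w6.png")
E
```

```text
t 6.4 tcp bay [10.3  7.2] z 0.0808 phi 40.0 w 0.598 F [ 1.3 -1.4 -0.1]
case c [ 21.5 -16.3] size [44.4 49.9] ang 1.4
```

>>> drive_tool(
  deltas=[
    {"gripper":102,"offset":[-0.0035,0.001,0],"angular":[0,0,0]},
    {"gripper":102,"offset":[0.0004,-0.0036,0],"angular":[0,0,0]},
    {"gripper":102,"offset":[0.0036,-0.0074,0],"angular":[0,0,0]},
    {"gripper":102,"offset":[0.0062,-0.0105,0],"angular":[0,0,0]},
    {"gripper":102,"offset":[0.0075,-0.012,0],"angular":[0,0,0]},
  ],
)

```text
t: 6.95
eef_pos: [0.5479, 0.0845, 0.0808]
tool_rot: [-0.0, 0.965, 0.264, 0.0]
contact_force: [0.0, -0.8, -0.1]
gripper_width: 0.602
grasp_force: 0.3
```

```bash
python3 - <<'E'
from path import *
state();caseq("pics/w7.png")
show(12,-17,40,.6);show(22,-17,40,.6);show(22,-17,90,.45,off=4);show(22,-15,90,.42,off=4)
E
```

```text
t 6.95 tcp bay [24.3  9.1] z 0.0808 phi 40.0 w 0.602 F [ 0.  -0.8 -0.1]
case c [102.6  57.4] size [41.1 67.6] ang -0.4
case c [ 35.2 -16.3] size [44.5 49.7] ang 2.1
xr12 yp-17 phi40 w0.6: tcp [24.5  7.8] A x 37..62 y 16..42 B y -26..-0 flap 83 tip 95,38 ahead 70
xr22 yp-17 phi40 w0.6: tcp [34.5  7.8] A x 47..72 y 16..42 B y -26..-0 flap 84 tip 95,40 ahead 70
xr22 yp-17 phi90 w0.45: tcp [7.  9.4] A x -4..18 y 28..43 B y -24..-10 flap 75 tip 93,25 ahead 72
xr22 yp-15 phi90 w0.42: tcp [ 7.  10.1] A x -4..18 y 28..42 B y -22..-8 flap 73 tip 92,22 ahead 72
```

>>> drive_tool(
  deltas=[
    {"gripper":102,"offset":[0.0028,-0.0034,0],"angular":[0,0,0]},
    {"gripper":102,"offset":[0.0056,-0.0067,0],"angular":[0,0,0]},
    {"gripper":102,"offset":[0.0084,-0.01,0],"angular":[0,0,0]},
    {"gripper":102,"offset":[0.0096,-0.0115,0],"angular":[0,0,0]},
  ],
)

```text
t: 7.4
eef_pos: [0.5504, 0.0992, 0.0808]
tool_rot: [-0.0, 0.965, 0.264, 0.0]
contact_force: [0.4, -0.6, 0.2]
gripper_width: 0.6
grasp_force: 0.3
```

```bash
python3 - <<'E'
from path import *
state();caseq("pics/w8.png")
show(27,-15,90,.45,off=4);show(27,-15,90,.4,off=4)
seg((39.3,9,40,.6),(12,9.4,90,.42),(50,-16.3,3),8)
E
```

```text
t 7.4 tcp bay [39.3  9.1] z 0.0808 phi 40.0 w 0.6 F [ 0.4 -0.6  0.2]
case c [118.3  57.4] size [41.1 65.9] ang -0.1
case c [ 50.1 -16.1] size [44.4 49.7] ang 2.8
xr27 yp-15 phi90 w0.45: tcp [12.  11.4] A x 1..23 y 30..45 B y -22..-8 flap 83 tip 95,38 ahead 72
xr27 yp-15 phi90 w0.4: tcp [12.   9.2] A x 1..23 y 26..41 B y -22..-8 flap 73 tip 92,21 ahead 72
0.00 phi40 w0.60 cnt 102 off [0.0000,0.0000,0.0000] ang -0.000 | dA 7.4 dB 1.1 A y 17..43 x 52..77 flap 86 tcp [39.3  9. ]
0.12 phi46 w0.58 cnt 108 off [-0.0033,0.0017,-0.0003] ang -0.139 | dA 11.3 dB 1.0 A y 21..46 x 45..71 flap 88 tcp [35.9 10.5]
0.25 phi52 w0.55 cnt 113 off [-0.0063,0.0037,-0.0007] ang -0.278 | dA 14.5 dB 1.0 A y 24..48 x 38..64 flap 91 tcp [32.4 11.5]
0.38 phi59 w0.53 cnt 119 off [-0.0091,0.0060,-0.0010] ang -0.417 | dA 17.0 dB 1.2 A y 26..50 x 31..58 flap 92 tcp [28.9 12.1]
0.50 phi65 w0.51 cnt 125 off [-0.0115,0.0086,-0.0013] ang -0.556 | dA 18.9 dB 1.6 A y 27..50 x 25..51 flap 93 tcp [25.3 12.3]
0.62 phi71 w0.49 cnt 131 off [-0.0137,0.0114,-0.0015] ang -0.694 | dA 20.1 dB 2.1 A y 28..49 x 18..44 flap 93 tcp [21.8 12.2]
0.75 phi78 w0.46 cnt 136 off [-0.0154,0.0143,-0.0018] ang -0.833 | dA 20.6 dB 2.8 A y 28..47 x 12..37 flap 88 tcp [18.4 11.6]
0.88 phi84 w0.44 cnt 142 off [-0.0168,0.0175,-0.0020] ang -0.972 | dA 20.5 dB 3.6 A y 28..45 x 6..30 flap 80 tcp [15.1 10.7]
1.00 phi90 w0.42 cnt 148 off [-0.0179,0.0207,-0.0022] ang -1.111 | dA 20.1 dB 4.6 A y 27..42 x 1..23 flap 75 tcp [12.   9.4]
```

```bash
python3 - <<'E'
from path import *
def node(bx,by,ph,w):
    p=np.radians(ph);return (*(np.array([bx,by])+(42.5*w+7.25)*np.array([np.cos(p),np.sin(p)])),ph,w)
s=(39.3,9.1,40,.6);p=np.radians(40);b=np.array(s[:2])-(42.5*.6+7.25)*np.array([np.cos(p),np.sin(p)]);print(b)
n1=node(11.5,-14,66,.42);n2=node(13,-16,90,.42)
seg(s,n1,(50,-16.3,3),5);seg(n1,n2,(50,-16.3,3),5)
E
```

```text
[ 14.21204449 -11.95129422]
0.00 phi40 w0.60 cnt 102 off [0.0000,0.0000,0.0000] ang -0.000 | dA 7.5 dB 1.1 A y 17..43 x 52..77 flap 86 tcp [39.3  9.1]
0.20 phi45 w0.56 cnt 111 off [-0.0029,0.0023,-0.0005] ang -0.116 | dA 9.8 dB 1.3 A y 19..45 x 45..71 flap 87 tcp [35.7  9.8]
0.40 phi50 w0.53 cnt 120 off [-0.0054,0.0049,-0.0010] ang -0.231 | dA 11.4 dB 1.6 A y 20..46 x 38..64 flap 87 tcp [32.1 10.1]
0.60 phi56 w0.49 cnt 130 off [-0.0077,0.0077,-0.0015] ang -0.347 | dA 12.4 dB 2.1 A y 21..45 x 31..58 flap 86 tcp [28.5 10.1]
0.80 phi61 w0.46 cnt 139 off [-0.0096,0.0106,-0.0019] ang -0.462 | dA 12.8 dB 2.6 A y 21..45 x 25..51 flap 84 tcp [25.   9.7]
1.00 phi66 w0.42 cnt 148 off [-0.0112,0.0136,-0.0022] ang -0.578 | dA 12.6 dB 3.2 A y 21..43 x 19..45 flap 79 tcp [21.7  8.9]
0.00 phi66 w0.42 cnt 148 off [0.0000,0.0000,0.0000] ang -0.000 | dA 12.6 dB 3.2 A y 21..43 x 19..45 flap 79 tcp [21.7  8.9]
0.20 phi71 w0.42 cnt 148 off [-0.0017,0.0003,0.0000] ang -0.107 | dA 14.5 dB 3.1 A y 23..43 x 16..41 flap 78 tcp [20.1  9.3]
0.40 phi76 w0.42 cnt 148 off [-0.0033,0.0008,0.0000] ang -0.213 | dA 16.2 dB 3.1 A y 24..44 x 12..37 flap 75 tcp [18.3  9.5]
0.60 phi80 w0.42 cnt 148 off [-0.0049,0.0015,0.0000] ang -0.320 | dA 17.6 dB 3.2 A y 25..43 x 9..33 flap 76 tcp [16.6  9.5]
0.80 phi85 w0.42 cnt 148 off [-0.0065,0.0024,0.0000] ang -0.427 | dA 18.7 dB 3.3 A y 26..43 x 5..28 flap 76 tcp [14.8  9.4]
1.00 phi90 w0.42 cnt 148 off [-0.0080,0.0034,0.0000] ang -0.533 | dA 19.6 dB 3.6 A y 27..41 x 2..24 flap 75 tcp [13.   9.1]
```

>>> drive_tool(
  deltas=[
    {"gripper":113,"offset":[-0.0029,0.0023,-0.002],"angular":[0,0,-0.116]},
    {"gripper":122,"offset":[-0.0054,0.0049,-0.004],"angular":[0,0,-0.231]},
    {"gripper":132,"offset":[-0.0077,0.0077,-0.0055],"angular":[0,0,-0.347]},
    {"gripper":142,"offset":[-0.0096,0.0106,-0.006],"angular":[0,0,-0.462]},
    {"gripper":148,"offset":[-0.0112,0.0136,-0.0062],"angular":[0,0,-0.578]},
  ],
)

```text
t: 7.95
eef_pos: [0.5478, 0.081, 0.0872]
tool_rot: [0.0, 0.88, 0.475, 0.0]
contact_force: [0.6, 0.1, 0.5]
gripper_width: 0.419
grasp_force: 0.3
```

```bash
python3 - <<'E'
from h import *
state();caseq("pics/w9.png")
b=optics.read_camera("side");cv2.imwrite("pics/side9.png",b)
a=cv2.imread("pics/w9.png")
cv2.imwrite("pics/m9.png",np.hstack([cv2.resize(a,(434,325)),cv2.resize(b[190:340,150:319],(366,325),interpolation=2)]))
E
```

```text
t 7.95 tcp bay [20.9  8.7] z 0.0872 phi 66.2 w 0.419 F [0.6 0.1 0.5]
case c [ 50.7 -14.8] size [44.3 48.4] ang 1.9
```

View pics/m9.png

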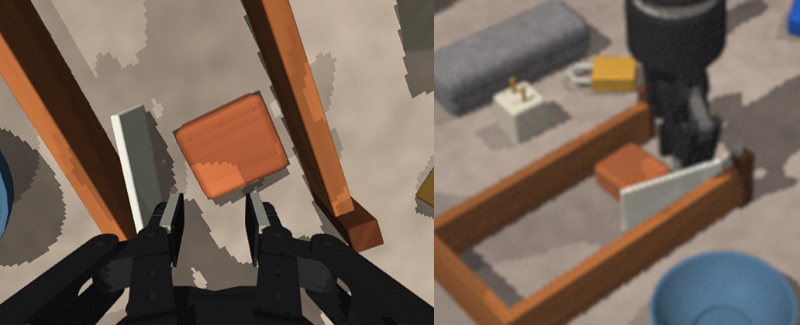

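The case is fully past the posts and nearly square, and the flap is held to the left by the outer finger with clearance. I'll turn until the fingers are abreast, so the pushing finger meets the case flat.

>>> drive_tool(
  deltas=[
    {"gripper":148,"offset":[-0.0017,0.0003,0],"angular":[0,0,-0.107]},
    {"gripper":148,"offset":[-0.0033,0.0008,0],"angular":[0,0,-0.213]},
    {"gripper":148,"offset":[-0.0049,0.0015,0],"angular":[0,0,-0.32]},
    {"gripper":148,"offset":[-0.0065,0.0024,0],"angular":[0,0,-0.427]},
    {"gripper":148,"offset":[-0.008,0.0034,0],"angular":[0,0,-0.533]},
  ],
)

```text
t: 8.55
eef_pos: [0.5462, 0.0728, 0.0871]
tool_rot: [0.0, 0.763, 0.647, 0.0]
contact_force: [1.2, -0.1, 0.3]
gripper_width: 0.422
grasp_force: 0.4
```

```bash
python3 - <<'E'
from path import *
state();caseq("pics/w10.png")
show(40,-16,90,.42);show(70,-16,90,.42);show(100,-16,90,.42)
E
```

```text
t 8.55 tcp bay [12.5  8.9] z 0.0871 phi 90.0 w 0.422 F [ 1.2 -0.1  0.3]
case c [ 51.  -13.9] size [44.4 48.7] ang 1.8
xr40 yp-16 phi90 w0.42: tcp [29.   9.1] A x 18..40 y 27..41 B y -23..-9 flap 81 tip 95,35 ahead 72
xr70 yp-16 phi90 w0.42: tcp [59.   9.1] A x 48..70 y 27..41 B y -23..-9 flap 85 tip 96,41 ahead 72
xr100 yp-16 phi90 w0.42: tcp [89.   9.1] A x 78..100 y 27..41 B y -23..-9 flap 85 tip 96,42 ahead 72
```

>>> drive_tool(
  deltas=[
    {"gripper":148,"offset":[0.004,0,0],"angular":[0,0,0]},
    {"gripper":148,"offset":[0.01,0,0],"angular":[0,0,0]},
    {"gripper":148,"offset":[0.016,0,0],"angular":[0,0,0]},
    {"gripper":148,"offset":[0.022,0,0],"angular":[0,0,0]},
    {"gripper":148,"offset":[0.026,0,0],"angular":[0,0,0]},
  ],
)

```text
t: 9.1
eef_pos: [0.5503, 0.0994, 0.087]
tool_rot: [-0.0, 0.763, 0.647, 0.0]
contact_force: [-0.3, -0.9, 0.5]
gripper_width: 0.419
grasp_force: 0.3
```

```bash
python3 - <<'E'
from path import *
state();caseq("pics/w11.png")
E
```

```text
t 9.1 tcp bay [39.4  9.3] z 0.087 phi 90.0 w 0.419 F [-0.3 -0.9  0.5]
case c [ 74.6 -14.8] size [48.7 44.8] ang -1.0
```

>>> drive_tool(
  deltas=[
    {"gripper":148,"offset":[0.006,0,0],"angular":[0,0,0]},
    {"gripper":148,"offset":[0.012,0,0],"angular":[0,0,0]},
    {"gripper":148,"offset":[0.018,0,0],"angular":[0,0,0]},
    {"gripper":148,"offset":[0.024,0,0],"angular":[0,0,0]},
    {"gripper":148,"offset":[0.028,0,0],"angular":[0,0,0]},
  ],
)

```text
t: 9.65
eef_pos: [0.5549, 0.1266, 0.087]
tool_rot: [-0.0, 0.763, 0.647, 0.0]
contact_force: [0.6, 0.4, -0.1]
gripper_width: 0.414
grasp_force: 0.3
```

```bash
python3 - <<'E'
from path import *
state();caseq("pics/w12.png")
E
```

```text
t 9.65 tcp bay [67.   9.1] z 0.087 phi 90.0 w 0.414 F [ 0.6  0.4 -0.1]
case c [102.2 -15.4] size [48.8 44.7] ang -2.7
```

>>> drive_tool(
  deltas=[
    {"gripper":148,"offset":[0.006,0,0],"angular":[0,0,0]},
    {"gripper":148,"offset":[0.012,0,0],"angular":[0,0,0]},
    {"gripper":148,"offset":[0.018,0,0],"angular":[0,0,0]},
    {"gripper":148,"offset":[0.023,0,0],"angular":[0,0,0]},
    {"gripper":148,"offset":[0.026,0,0],"angular":[0,0,0]},
  ],
)

```text
t: 10.2
eef_pos: [0.5592, 0.1522, 0.087]
tool_rot: [-0.0, 0.763, 0.647, 0.0]
contact_force: [-0.3, -0.1, 0.6]
gripper_width: 0.421
grasp_force: 0.2
```

```bash
python3 - <<'E'
from path import *
state();caseq("pics/w13.png")
E
```

```text
t 10.2 tcp bay [93.   9.1] z 0.087 phi 90.0 w 0.421 F [-0.3 -0.1  0.6]
```

>>> drive_tool(
  deltas=[
    {"gripper":148,"offset":[-0.003,0,0],"angular":[0,0,0]},
    {"gripper":148,"offset":[-0.004,0,0],"angular":[0,0,0]},
    {"gripper":148,"offset":[-0.004,0,-0.02],"angular":[0,0,0]},
    {"gripper":148,"offset":[-0.004,0,-0.05],"angular":[0,0,0]},
    {"gripper":148,"offset":[-0.004,0,-0.09],"angular":[0,0,0]},
  ],
)

```text
t: 10.75
eef_pos: [0.5572, 0.1465, 0.1765]
tool_rot: [-0.001, 0.763, 0.646, -0.002]
contact_force: [1.5, 0.1, 0.1]
gripper_width: 0.423
grasp_force: 0.0
```

>>> drive_tool(
  deltas=[
    {"gripper":148,"offset":[-0.03,0,-0.04],"angular":[0,0,0]},
    {"gripper":148,"offset":[-0.06,0,-0.08],"angular":[0,0,0]},
    {"gripper":148,"offset":[-0.08,0,-0.11],"angular":[0,0,0]},
    {"gripper":148,"offset":[-0.08,0,-0.11],"angular":[0,0,0]},
    {"gripper":148,"offset":[-0.08,0,-0.11],"angular":[0,0,0]},
  ],
)

```text
t: 11.25
eef_pos: [0.5453, 0.0679, 0.2874]
tool_rot: [0.0, 0.764, 0.646, 0.001]
contact_force: [-0.9, 0.4, -1.1]
gripper_width: 0.422
grasp_force: 0.0
```

>>> drive_tool(
  deltas=[
    {"gripper":148,"offset":[0,0,0],"angular":[0,0,0]},
    {"gripper":148,"offset":[0,0,0],"angular":[0,0,0]},
    {"gripper":148,"offset":[0,0,0],"angular":[0,0,0]},
    {"gripper":148,"offset":[0,0,0],"angular":[0,0,0]},
    {"gripper":148,"offset":[0,0,0],"angular":[0,0,0]},
  ],
)

```text
t: 11.75
eef_pos: [0.5453, 0.0688, 0.2866]
tool_rot: [-0.0, 0.763, 0.647, -0.0]
contact_force: [-0.2, 0.6, 0.0]
gripper_width: 0.42
grasp_force: 0.0
```

```bash
python3 - <<'E'
from h import *
state();caseq("pics/w14.png")
# flap: bright low-saturation pixels near the doorway, height .047 (bay mm)
I=cv2.imread("pics/w14.png");h=cv2.cvtColor(I,cv2.COLOR_BGR2HSV);M=optics.camera_model("wrist")
m=cv2.inRange(h,(0,0,165),(180,45,255))
for c in cv2.findContours(m,0,1)[0]:
    if cv2.contourArea(c)>60:
        P=np.array([bay(ray("wrist",u,v,.047,M))*1000 for u,v in c[:,0]],np.float32);r=cv2.minAreaRect(P)
        print("bright",cv2.boundingRect(c),np.round(r[0],1),np.round(r[1],1),round(r[2],1))
for n in("scene","side"):
    a=cv2.imread(f"pics/{n}0.png");J=optics.read_camera(n);cv2.imwrite(f"pics/{n}14.png",J)
    for nm,lo,hi in(("blue",(100,120,40),(125,255,255)),("yellow",(17,130,80),(28,255,255))):
        f=lambda K:sorted(tuple(map(int,x[1])) for x in zip(*[(lambda q:(q[2][1:,4],q[3][1:]))(cv2.connectedComponentsWithStats(cv2.inRange(cv2.cvtColor(K,cv2.COLOR_BGR2HSV),lo,hi)))][0]) if x[0]>150)
        print(n,nm,f(a),f(J))
E
```

```text
t 11.75 tcp bay [8.4 9.2] z 0.2866 phi 90.0 w 0.42 F [-0.2  0.6  0. ]
case c [125.4 -16.6] size [49.1 44. ] ang -5.0
bright (130, 219, 60, 89) [-78.8 126.1] [56.4 93.8] 82.9
bright (234, 187, 101, 6) [-0.6  2.6] [ 4.8 92.3] 0.0
bright (422, 87, 40, 39) [  73.8 -131.9] [30.4 30.8] 86.7
scene blue [(197, 248), (246, 291), (323, 42)] [(197, 248), (246, 291), (344, 43)]
scene yellow [(335, 239)] [(335, 239)]
side blue [(324, 196), (373, 229)] [(324, 196), (373, 229)]
side yellow [(232, 223)] [(232, 223)]
```

```bash
python3 -c "
from station import bot
print(bot.hand_in())"
```

```text
the job is handed in; nothing more can be done
None
```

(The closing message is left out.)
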